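# Vent the blue air valve

### The arm

A 6-joint arm with a two-finger parallel gripper is mounted at the origin on the work surface. World frame = base frame: x ahead of the robot, y to its left, z up, the work surface at z = 0. Lengths are in m, angles in rad, forces in N, time in s.
With the tool pointing down it reaches from about 0.275 to 0.75 m from the base axis. Payload 10.2 kg.
Tool frame: the origin (TCP) lies midway between the tips of the shut fingers; the grasp point (between the pads) lies 19 mm behind it (env.hold_point_z is the distance from the TCP to the grasp point, in m); z points along the fingers, y is the line along which they close (so a half turn about z gives the same grasp; the last joint's range is limited). The gripper opens to 85 mm and grips with 20 to 120 N. Pads are 22 mm wide; open, the fingers measure 114 mm over their backs; the gripper's body (76 mm by 85 mm) begins 54 mm behind the grasp point. The pads swing forward as they close: fully open they stand 13 mm farther back than shut.
Start: joints at [1.089, 0.313, 1.498, -0, 1.331, -0.223], TCP at [0.134, 0.508, 0.231] pointing down, gripper open.
Joint ranges: [-2.94, 2.94], [-0.97, 2.17], [0.19, 2.56], [-1.23, 4.37], [0.02, 3.11], [-2.88, 2.88]. Speed limits (rad/s): [2.39, 2.39, 3.01, 3.14, 3.14, 3.14].

### API

Orientations are given as a unit quaternion [x, y, z, w].
In Python, from bench import env, kinematics, monitor, eyes, job gives the robot as it stands. The module is installed in compiled form; this text tells all that it offers. Calls block until the motion is done:
- env.reach(position, orientation): joint-space move of the TCP to a pose.
- env.movel(position, velocity=0.15, frame=None, guard=None): straight line of the TCP; frame=None keeps the orientation; velocity is the mean speed in m/s. With guard (N) it stops when the force on the tool has changed by that much, and returns True; else False.
- env.set_joints(angles): joint-space move.
- env.release() and env.close_gripper(effort=None): open the fingers fully, or close them until they stop; effort is the grip in N (None keeps the last).
- env.hold(seconds).
- kinematics.ik(position, orientation): joint angles nearest the present ones, or None.
- monitor.sense(): the state.
- eyes.grab_frame(name): name is "side" or "top" or "wrist"; returns a dict with "frame" (384x512x3 uint8, red, green, blue), "mtx" (3x3 intrinsics, pixels), "k1" (the pictures are not rectified: a ray, as slopes to the right and down, at radius r is drawn at 1 + k1 r^2 times it, then the intrinsics apply), "view" (4x4, takes a point from world to camera coordinates). Camera axes: x right, y down, z forward; pixel columns grow to the right and rows downward; lengths in m; the calibration is good to about 2 mm. A picture is of the moment at which its call begins. There is no depth.
A pose or a line that the arm cannot do raises env.MotionError and nothing moves.
- job.hand_in(): hands the job in; it is judged then, once.
The state is a dict: "clock": time; "joints": joint angles; "qvel": joint speeds; "joint_efforts": joint torques, N m; "position": TCP position; "ee_rot": TCP orientation; "contact_force": force on the tool from outside, world axes, zero at the start; "ft_torque": the same for the moment, N m; "finger_gap": opening from 0.0 (shut) to 1.0 (fully open); "gripper_force": force on a finger pad.
Only numpy, scipy, OpenCV 4.12 (cv2) and the standard library are available. Lean on these libraries where they do the work, as an engineer would, in place of code of your own. Each camera call takes 0.05 s, during which the arm holds its last target. There are 200 camera calls.

### The job

Two spring-centred hand valves are screwed to the science-room bench. On the one with the blue knob, push the lever well over towards its green fitting, hold it there for at least two seconds to vent the air line, then let it go so that it springs back upright. Do not push it towards the grey fitting, and leave the lever with the yellow knob alone.

Things in the scene. Friction and masses are not known exactly. Their poses are not given: they have to be found in the camera images.
- valve_blue: Valve to operate: plywood plate 100x160x12 mm screwed to the bench, aluminium block 46x70 mm (top at 52), upright lever 10 mm thick, blue ball knob 32 mm wide. Origin on the bench below the lever, z up, any yaw. +y (plate's long way) points to the green fitting and stripe, -y to the grey fitting. Pivot 60 mm up, its axis along x; knob centre 100 mm from the pivot (160 up when upright).
- lever_blue (a joint): Lean of the blue-knobbed lever in rad: upright at 0; + leans to the green fitting (valve +y), - to the grey. Spring 0.9 N m/rad (about 4 N at the knob at 0.45 rad) brings it back upright by itself, no overshoot, once let go; stops at +-0.6. Well open from 0.4 rad (23 degrees); no need to reach the stop.
- valve_yellow: Valve to leave alone: plywood plate 100x160x12 mm screwed to the bench, aluminium block 46x70 mm (top at 52), upright lever 10 mm thick, yellow ball knob 32 mm wide. Origin on the bench below the lever, z up, any yaw. +y (plate's long way) points to the green fitting and stripe, -y to the grey fitting. Pivot 60 mm up, its axis along x; knob centre 100 mm from the pivot (160 up when upright).
- lever_yellow (a joint): Lean of the yellow-knobbed lever in rad, with the same meaning and spring as the blue one; stays at 0.
Not all that is in view belongs to the job. Leave any purple look-alike of the valve_blue alone.

How it is judged:
On the way:
1. the blue-knobbed lever is held over towards the green fitting, leaning 0.38 rad (22 degrees) or more, for 2 s without a break (value of joint lever_blue above 0.38 rad), for 2 s.
At the end, for the whole second after the job is handed in: Both levers stand upright within 0.08 rad (4.5 degrees) and the blue-knobbed lever is at rest (value of joint lever_blue between -0.08 and 0.08 rad and value of joint lever_yellow between -0.08 and 0.08 rad and velocity of joint lever_blue between -0.1 and 0.1 rad/s); the robot touches nothing.
It fails at once if the blue-knobbed lever is pushed towards the grey fitting by more than 0.17 rad (10 degrees) (value of joint lever_blue below -0.17 rad).
It fails at once if the yellow-knobbed lever is moved by more than 0.17 rad (10 degrees) either way (value of joint lever_yellow above 0.17 rad or value of joint lever_yellow below -0.17 rad).
It also fails if it takes over 40 s, if anything falls off the work surface, if the arm or the gripper's body presses on something with over 40 N, if the wrist force passes 120 N, or if a joint passes its speed limit or range.

## Working session

There is one attempt and no reset: what is moved stays moved. The work goes in short steps, each a Python script; the robot and the scene stay as the last script left them, time stands still between calls to the robot, and variables do not carry over. Pictures are saved under pics/ and viewed, at most 10 in all, crops included, and the job is handed in when it is done.

```bash
mkdir -p pics
python3 - <<'E'
from bench import env, kinematics, monitor, eyes, job
import cv2, numpy as np, pickle
d={}
for n in("top","side"):
    f=eyes.grab_frame(n); d[n]=f
    cv2.imwrite(f"pics/{n}0.png",cv2.resize(f["frame"][:,:,::-1],(800,600),interpolation=cv2.INTER_CUBIC))
    print(n,f["mtx"],f["k1"],np.linalg.inv(f["view"])[:3,3])
pickle.dump(d,open("f0.pkl","wb"))
print(monitor.sense()["clock"])
E
```

```text
top [[355.76185332   0.         253.86374002]
 [  0.         355.76185332 185.31637287]
 [  0.           0.           1.        ]] -0.044313968093414084 [0.32448368 0.00274819 0.82113439]
side [[488.50904782   0.         252.98537741]
 [  0.         488.50904782 191.0046518 ]
 [  0.           0.           1.        ]] 0.04180854955547385 [0.29427872 0.62521984 0.86440491]
0.1
```

View pics/top0.png

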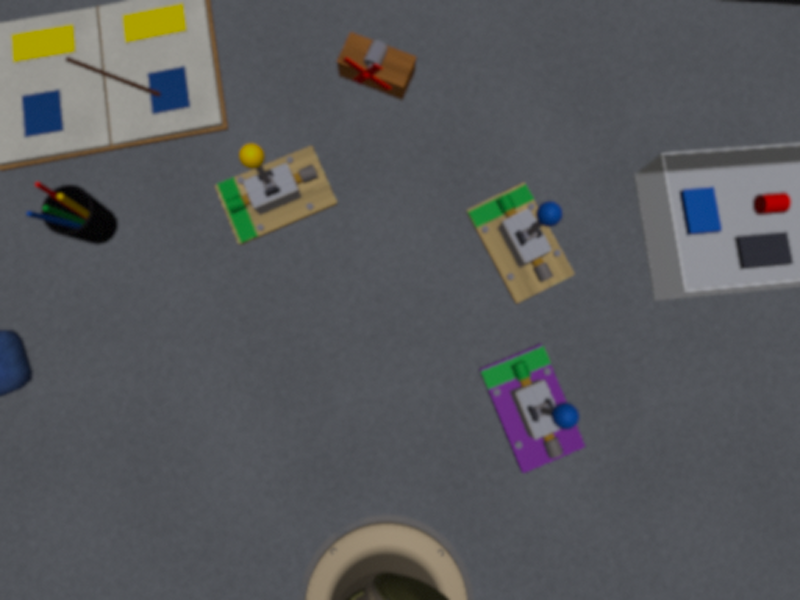

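View pics/side0.png

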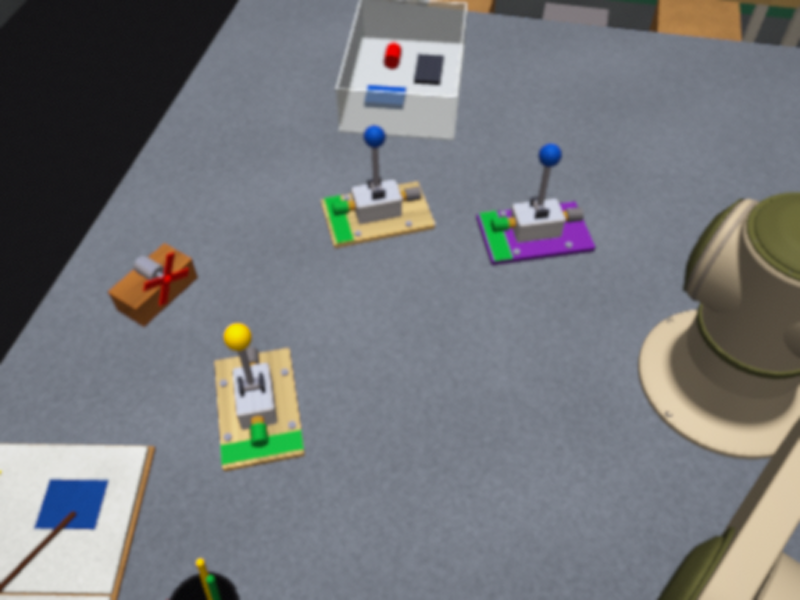

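Candidates in the top picture: blue knob on the plywood plate (549,214), blue knob on the purple plate (566,416, a look-alike), and yellow knob (251,155). I choose the plywood one, with its green fitting at (507,202) and grey at (543,271). I'll check this in a crop.

```bash
cat > h.py <<'E'
import numpy as np, cv2, pickle
def ray(f,uv):
    k=np.array([f["k1"],0,0,0,0.]); p=cv2.undistortPoints(np.array([[uv]],float),f["mtx"],k)[0,0]
    R=f["view"][:3,:3]; c=-R.T@f["view"][:3,3]; return c,R.T@np.array([*p,1.])
def at(f,uv,z): c,d=ray(f,uv); return c+d*(z-c[2])/d[2]
def tri(fs,uvs):
    A=0;b=0
    for f,u in zip(fs,uvs):
        c,d=ray(f,u); d/=np.linalg.norm(d); P=np.eye(3)-np.outer(d,d); A=A+P; b=b+P@c
    return np.linalg.solve(A,b)
E
python3 - <<'E'
from h import *
d=pickle.load(open("f0.pkl","rb")); t,s=d["top"],d["side"]
sc=lambda p:(np.array(p)+.5)*.64-.5
C=[at(t,sc(p),.012) for p in [(467,211),(528,183),(574,272),(519,302)]]
print(np.round(C,4)); C=np.array(C); g=(C[0]+C[1])/2-(C[2]+C[3])/2
print("centre",C.mean(0),"dir",g/np.linalg.norm(g),np.linalg.norm(g))
S=np.array([at(s,sc(p),.012) for p in [(321,197),(337,245),(435,228),(421,182)]])
g=(S[0]+S[1])/2-(S[2]+S[3])/2
print("side centre",S.mean(0),"dir",g/np.linalg.norm(g),np.linalg.norm(g))
print("knob",tri([t,s],[sc((549,214)),sc((374.5,136))]))
print("purple knob",tri([t,s],[sc((566,416)),sc((550,155))]))
im=t["frame"][100:200,280:400,::-1]; cv2.imwrite("pics/c0.png",cv2.resize(im,None,fx=6,fy=6,interpolation=cv2.INTER_CUBIC))
E
```

```text
[[ 0.5637 -0.1123  0.012 ]
 [ 0.61   -0.2059  0.012 ]
 [ 0.4734 -0.2724  0.012 ]
 [ 0.4269 -0.1888  0.012 ]]
centre [ 0.51852747 -0.19483247  0.012     ] dir [0.88609521 0.46350327 0.        ] 0.15430482088170172
side centre [ 0.51530613 -0.18734358  0.012     ] dir [0.90371242 0.42814    0.        ] 0.1575019222648895
knob [ 0.51939548 -0.19399315  0.15691717]
purple knob [ 0.27366401 -0.20926752  0.15519265]
```

View pics/c0.png

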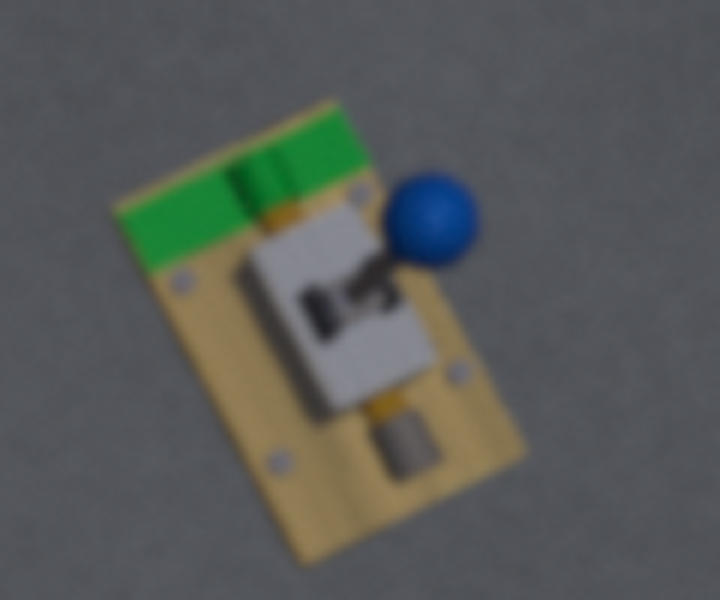

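The crop confirms it: plywood plate, blue knob (430,220), green fitting top-left (265,185), grey bottom-right (405,445). I'll push with closed fingers from the grey side along the green direction.

```bash
cat >> h.py <<'E'
L=np.array([.5185,-.1925]); D=np.array([.893,.450]); D/=np.linalg.norm(D)
def pt(s,z): return [*(L+s*D),z]
E
python3 - <<'E'
from h import *
from bench import env, kinematics, monitor, eyes
from scipy.spatial.transform import Rotation as R
env.close_gripper(20)
p=monitor.sense()["position"]; env.movel([p[0],p[1],.33])
best=None
for sg in(1,-1):
    y=np.array([*(sg*D),0]); z=np.array([0,0,-1.]); x=np.cross(y,z)
    q=R.from_matrix(np.c_[x,y,z]).as_quat(); j=kinematics.ik(pt(-.075,.33),q)
    if j is not None and (best is None or abs(j[5])<abs(best[1][5])): best=(q,j)
print(best); q=best[0]
env.reach(pt(-.075,.33),q)
env.movel(pt(-.075,.125))
f0=np.array(monitor.sense()["contact_force"])
hit=env.movel(pt(-.005,.125),velocity=.04,guard=1.5)
s=monitor.sense(); print(hit,(np.array(s["position"])[:2]-L)@D,np.array(s["contact_force"])-f0,s["clock"],s["finger_gap"])
f=eyes.grab_frame("side"); pickle.dump(f,open("f1.pkl","wb"))
cv2.imwrite("pics/s1.png",cv2.resize(f["frame"][50:200,150:350,::-1],None,fx=4,fy=4,interpolation=cv2.INTER_CUBIC))
E
```

```text
(array([0.52439895, 0.85147269, 0.        , 0.        ]), array([-6.96879413e-01,  2.17133597e-01,  1.36774633e+00, -4.44089210e-16,
        1.55671273e+00, -1.16365760e+00]))
True -0.03583330893525644 [-0.81196278 -0.53255854  2.96269401] 7.025 0.001979964728570811
```

View pics/s1.png

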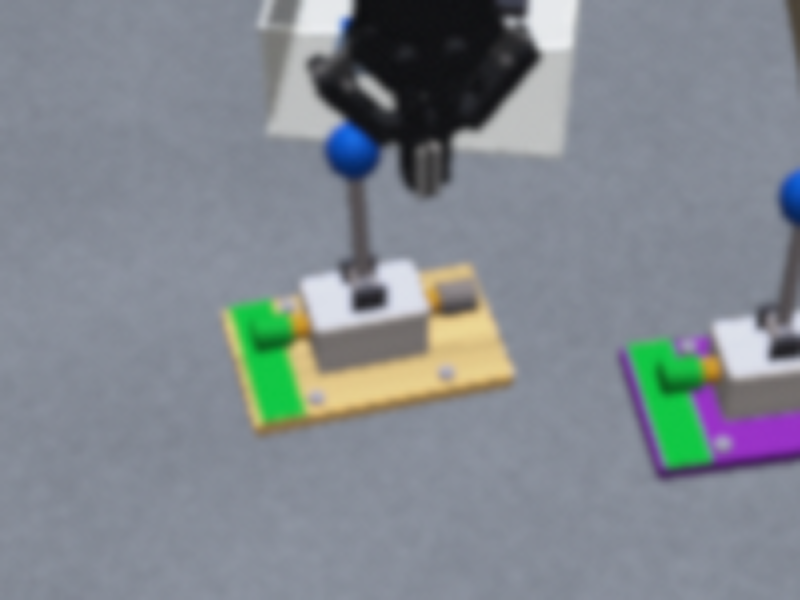

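The picture shows the plywood valve's blue knob at (352,150). It is touched by the gripper's side linkage at (380,125), not the fingertips at (425,170). I'll back off and turn the tool 90° so the flat of the fingers pushes.

Run:
```python
from h import *
from bench import env, kinematics, monitor, eyes
from scipy.spatial.transform import Rotation as R
env.movel(pt(-.075,.125),velocity=.06); env.movel(pt(-.075,.22))
q0=R.from_quat(monitor.sense()["ee_rot"]); j=None
for a in(90,-90):
    q=(q0*R.from_euler("z",a,degrees=True)).as_quat(); j=kinematics.ik(pt(-.075,.22),q)
    if j is not None and abs(j[5])<2: break
print(j); env.reach(pt(-.075,.22),q); env.movel(pt(-.075,.125))
f0=np.array(monitor.sense()["contact_force"])
def show(t):
    s=monitor.sense(); F=np.array(s["contact_force"])-f0
    print(t,round((np.array(s["position"])[:2]-L)@D,4),"along",round(F[:2]@D,2),F.round(2),s["clock"])
show("start")
for x in(-.02,-.005,.01,.019):
    env.movel(pt(x,.125),velocity=.05); show(x)
f=eyes.grab_frame("side")
cv2.imwrite("pics/s2.png",cv2.resize(f["frame"][50:200,150:350,::-1],None,fx=4,fy=4,interpolation=cv2.INTER_CUBIC))
```

```text
[-6.96813440e-01  2.79629631e-01  1.57256928e+00 -1.32099141e-04
  1.29213194e+00  4.07179381e-01]
start -0.0748 along 0.0 [0. 0. 0.] 10.825
-0.02 -0.0202 along -0.96 [-1.04 -0.06  0.57] 12.075
-0.005 -0.0048 along -1.19 [-0.99 -0.67  0.32] 12.525
0.01 0.01 along -4.3 [-4.   -1.61 -3.09] 12.975
0.019 0.0187 along -6.1 [-5.54 -2.54 -2.21] 13.3083
```

View pics/s2.png

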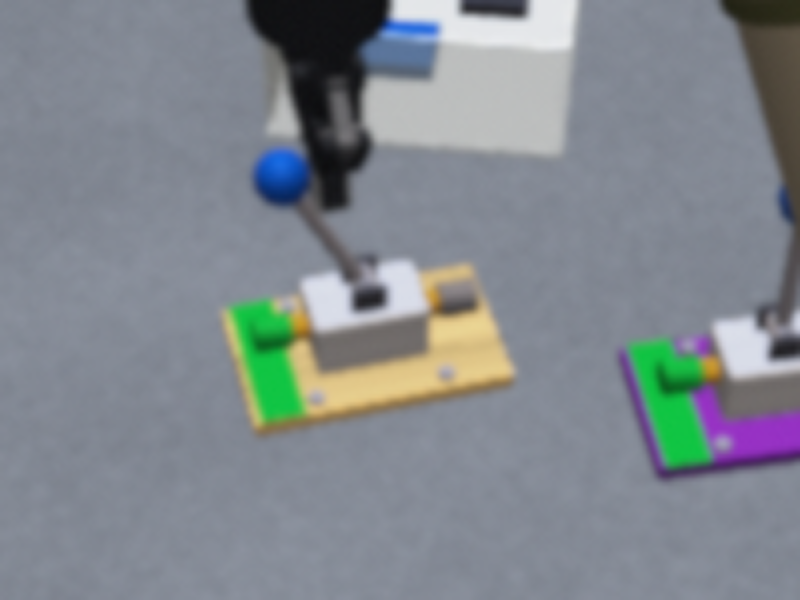

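The lever leans clearly to the green side, with the knob at crop (281,177). I'll compute the lean, hold, then let go slowly.

Run:
```python
from h import *
from bench import env, monitor, eyes
f=eyes.grab_frame("side")
c,d=ray(f,((281+.5)/4-.5+150,(177+.5)/4-.5+50))
n=np.array([-D[1],D[0],0]); P=c+d*((np.array([*L,0])-c)@n)/(d@n)
th=np.arctan2((P[:2]-L)@D,P[2]-.06); print("lean",th,P)
assert .42<th<.62
env.hold(2.8)
env.movel(pt(-.03,.125),velocity=.04); env.movel(pt(-.08,.125),velocity=.1); env.movel(pt(-.08,.26)); env.hold(.3)
s=monitor.sense(); print(s["clock"],s["contact_force"])
f=eyes.grab_frame("side")
cv2.imwrite("pics/s3.png",cv2.resize(f["frame"],(800,600))[:,:,::-1])
```

```text
lean 0.4754061630153843 [ 0.55888904 -0.17214718  0.14785662]
19.5833 [ 0.04771195 -0.41900212 -0.08867025]
```

View pics/s3.png

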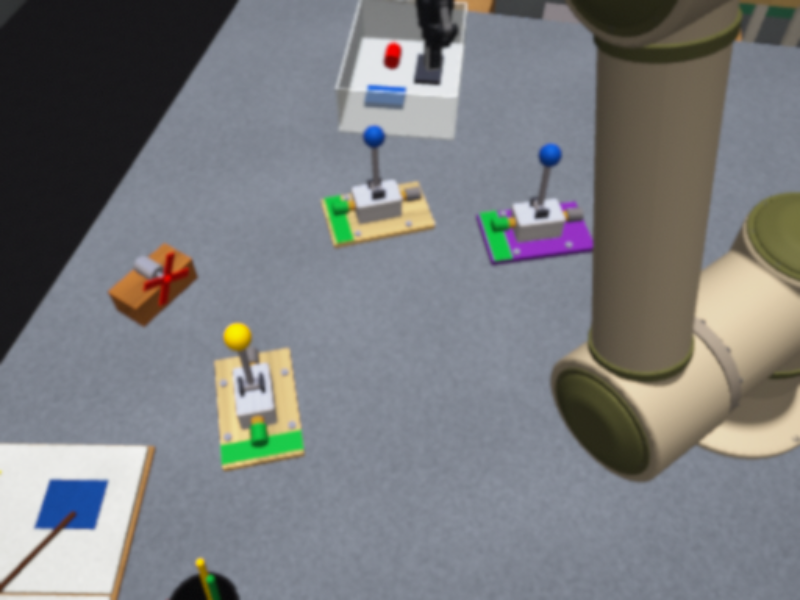

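The blue knob is back at (374,136) and the yellow one is still at (237,337), both as at the start. The gripper is clear of everything.

```bash
python3 -c "
from bench import job
print(job.hand_in())"
```

```text
the job is handed in; nothing more can be done
None
```

I held the blue-knobbed lever about 0.475 rad towards its green fitting for 2.8 s, and it sprang back upright when released; the yellow lever was not touched, and the job is handed in (no verdict was returned).

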